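Index the jaw stand one hole towards the pot

ROBOT

A 7-joint arm with a two-finger parallel gripper is mounted at the origin on a cart in front of the work surface, level with it; the furniture and walls round the work are solid. World frame = base frame: x ahead of the robot, y to its left, z up, the work surface at z = 0. Lengths are in m, angles in rad, forces in N, time in s.
With the tool pointing down it reaches from about 0.35 to 0.9 m from the base axis. Payload 8.1 kg.
Tool frame: the origin (TCP) lies at the very end of the fingers, on their centre line; the grasp point (between the pads) lies 19 mm behind it; z points along the fingers, y is the line along which they close (so a half turn about z gives the same grasp; the last joint's range is limited). The gripper opens to 92 mm and grips with 3 to 60 N. Pads are 19 mm wide; open, the fingers measure 130 mm over their backs; the gripper's body (75 mm by 190 mm) begins 47 mm behind the grasp point.
Start: joints at [-1.3, 0.434, 0.025, 1.573, -0.012, 1.134, -0.075], TCP at [0.228, 0.582, 0.227] pointing down, gripper open.
Joint ranges: [-2.62, 2.62], [-0.44, 2.09], [-1.27, 1.32], [0.08, 2.57], [-1.32, 4.46], [0.12, 2], [-2.74, 2.74]. Speed limits (rad/s): [2.22, 2.22, 3.01, 3.01, 3.14, 3.14, 3.14].

INTERFACE

Orientations are given as a rotation vector (axis times angle).
In Python, from cell import readout, cams, job gives the robot as it stands.
- The arm moves only by the tool drive_tool, never from a script. Its argument "commands" is a list of rows, each a list of 3 entries, a list of its own where there are three numbers: the turn, a rotation vector about the tool's x, y, z in rad, then the shift along the tool's x, y, z in cm, then the gripper's target within -1 to 1 (fully open at 1, half-way at 0, shut at -1). A call has 1 to 20 rows; each row is the pose to reach, as a shift and turn from the pose commanded when the call began, along the tool's axes at that moment; what a row does not reach only later rows make up. A row lasts 1/12 s, in which the tool goes at most 41.7 mm and 7.16 degrees, less where a joint would pass 70% of its speed; a pose out of reach is approached as far as the arm can. A call with a gripper value outside its range is refused whole. The fingers move at their own pace and stop on an object; "newtons" is the grip in N (left out, the last holds). Time passes only in rows, so rows that repeat a pose let the fingers close. It gives the time, the measured TCP pose, the force, the opening and the grip force at its end, in the units of the state.
- readout.observe(): the state, without advancing time (a new reading comes with each control period).
- cams.get_image(name): name is "scene" or "top" or "wrist"; returns the picture (420x560x3 uint8, blue, green, red); there is no depth.
- cams.camera_info(name): a dict with "camera_matrix" (3x3 intrinsics, pixels), "k1" (the pictures are not rectified: a ray, as slopes to the right and down, at radius r is drawn at 1 + k1 r^2 times it, then the intrinsics apply), "R" (3x3) and "t" (3): a world point X has camera coordinates R X + t. Camera axes: x right, y down, z forward; pixel columns grow to the right and rows downward; lengths in m; the calibration is good to about 2 mm. A picture is of the moment at which its call begins: read the wrist's pose just before it. camera_info takes no time and is no camera call; for the wrist camera it gives the pose at the moment of the call.
- job.sign_off(): hands the job in; it is judged then, once.
The state is a dict: "clock": time; "joints": joint angles; "dq": joint speeds; "joint_efforts": joint torques, N m; "position": TCP position; "ee_rot": TCP orientation; "force": force on the tool from outside, world axes, zero at the start; "ft_torque": the same for the moment, N m; "width": opening from 0.0 (shut) to 1.0 (fully open); "gripper_force": force on a finger pad.
Only numpy, scipy, OpenCV 4.12 (cv2) and the standard library are available. Lean on these libraries where they do the work, as an engineer would, in place of code of your own. Each camera call takes 0.05 s, during which the arm holds its last target. There are 200 camera calls.

TASK

Turn the plaster jaw on its indexing stand one hole towards the squat round pot: hook a fingertip under the pull ring of the spring index pin, lift the pin out of its hole, swing the arm to the neighbouring hole on the side where the pot stands, and let the pin drop fully home there, then take the fingers out of the ring. Use the fingers only as a hook, do not pinch or clamp the ring or force it, and leave the pot, the mug and the other small things where they stand.

Things in the scene. Friction and masses are not known exactly. Their poses are not given: they have to be found in the camera images.
- stand: Fixed grey/aluminium indexing stand. Origin: on the worktop under the arm's vertical pivot. -x runs from the pivot to the middle hole (roughly to the robot), +y to the left. Foot 12 mm high. Index sector: curved bar 33 mm wide, top 40 mm above the worktop, five holes on a 190 mm radius round the pivot, 15 deg (0.262 rad, 50 mm) apart; the pin starts in the middle one.
- pivot (a point): Point on the pivot axis, 50 mm above the worktop. The swing arm turns about it: a flat steel bar 28 mm wide, top 56 mm above the worktop, reaching 221 mm out over the sector, the pin 190 mm out. A 110 mm turntable with a white plaster jaw (top 85 mm above the worktop) is fixed on the arm round the pivot; between it and the ring the arm is bare.
- ring (a point): Centre of the round pull ring on the pin, 172 mm from the pivot axis, 98 mm above the worktop at rest; moves with arm and pin. Inside diameter 50 mm, wire 6.4 mm; lowest wire 77, top 120 mm above the worktop. Set across the arm, leaning back 40 deg from upright towards the pivot: a finger tilted 30 to 45 deg from straight down, pointing to the pivot, passes through and lifts the top wire.
- swing_arm (a joint): Angle of the swing arm, rad: 0 at the middle hole (the start), + when the ring end swings to the stand's +y (left), - to its -y. Holes at -0.524, -0.262, 0, 0.262, 0.524; stops at +-0.62. Stays where it is left (friction 0.25 N m). The pin has about 1.5 mm (0.008 rad) play each way in a hole.
- index_pin (a joint): Lift of the index pin with its ring, m: 0 fully home in a hole; from 0.009 it is clear of the sector and the arm can swing (about 0.009 too when it rests on the sector between holes); stop at 0.024. A spring pulls it down with 4 N when home, 6 N at 0.015.
- pot: Squat round lidded pot, 91 mm across, 44 mm high, origin at the centre of its underside. Stands 0.2 to 0.25 m left or right of the stand's middle line; it marks the side to swing to. Loose.
- mug: White spotted mug, 82 x 114 x 91 mm with its handle, origin at the centre of its underside; on the other side of the stand. Loose.
- dropper_bottle: Small dropper bottle, 33 mm across, 102 mm high, origin at the centre of its underside. Loose, beside the arm.
- grey_box: Small grey carton, 28 x 31 x 75 mm, origin at the centre of its underside. Loose, beside the arm.
There are look-alikes about, which are no part of the job. What is shaped like the pot but black or red is not meant.

How it is judged:
By the outcome, as a careful person would: the job done as asked, in the order asked, and still so for the second after the job is handed in, with the robot touching nothing.
It also fails if it takes over 48 s, if anything falls off the work surface, if the arm or the gripper's body presses on something with over 40 N, if the wrist force passes 120 N, or if a joint passes its speed limit or range.

## Working session

There is one attempt and no reset: what is moved stays moved. The work goes in short steps, Python scripts to look and compute and a tool call to move; the robot and the scene stay as the last step left them, time stands still between calls to the robot, and variables do not carry over. Pictures are saved under pics/ and viewed, at most 13 in all, crops included, and the job is handed in when it is done.

Besides the shell and the picture viewer there is one more tool, called after "Call:" by a JSON object that holds its "method" and its "body", one argument or row to a line. drive_tool: Moves the arm, as the interface text tells. Its arguments: {"type":"object","properties":{"commands":{"type":"array"},"newtons":{"type":"number"}},"required":["commands"]}

```bash
mkdir -p pics; ls
python3 - <<'E'
from cell import readout,cams,job
import cv2,numpy as np
for n in("scene","top"):
    im=cams.get_image(n); cv2.imwrite(f"pics/{n}0.png",im)
    i=cams.camera_info(n); print(n,{k:np.round(v,4).tolist() for k,v in i.items()})
s=readout.observe();print(s)
a=cv2.imread("pics/scene0.png");b=cv2.imread("pics/top0.png")
E
```

```text
pics
scene {'camera_matrix': [[541.102, 0.0, 274.8941], [0.0, 541.102, 215.3158], [0.0, 0.0, 1.0]], 'k1': -0.0313, 'R': [[-0.8733, -0.487, -0.0143], [-0.269, 0.5065, -0.8192], [0.4062, -0.7115, -0.5734]], 't': [0.6511, 0.125, 1.6547]}
top {'camera_matrix': [[416.3041, 0.0, 280.2645], [0.0, 416.3041, 199.9613], [0.0, 0.0, 1.0]], 'k1': 0.0147, 'R': [[0.1243, -0.9922, -0.0019], [-0.9709, -0.1212, -0.2066], [0.2047, 0.0275, -0.9784]], 't': [0.1449, 0.6417, 1.1189]}
{'clock': 0.1, 'joints': array([-1.29960151,  0.43514545,  0.02496028,  1.57400156, -0.01164326,
        1.13401736, -0.0751116 ]), 'dq': array([-1.41813357e-03, -1.07350621e-03, -2.63155314e-04, -3.70154384e-03,
       -4.79360362e-05, -4.30346298e-04,  6.04323102e-04]), 'joint_efforts': array([ 3.09870578e-03, -6.69129181e+01,  9.87967439e-01, -3.15143752e+01,
       -6.05768384e-02,  3.73714417e-02,  3.09843381e-05]), 'position': array([0.22807837, 0.58139802, 0.22602993]), 'ee_rot': array([-5.83843993e-01, -3.08667893e+00,  2.22304702e-03]), 'force': array([ 0.93474215, -0.10930877, -0.26940654]), 'ft_torque': array([0.05649511, 0.00997817, 0.00910718]), 'gripper_force': 0.0, 'width': 0.9988270783868669}
```

View pics/scene0.png

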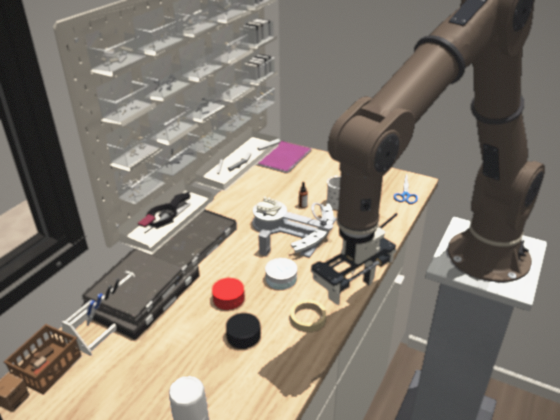

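View pics/top0.png

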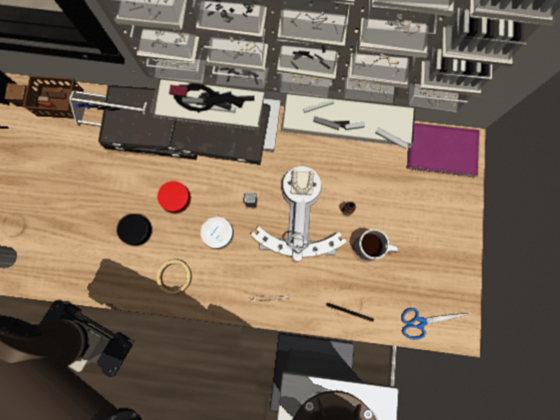

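The top view shows the stand, with its turntable at (301,186), sector around (298,245) and ring near (294,240). These could be taken for the pot: white lidded one (217,232), red (173,196), black (134,229) and a gold hoop (173,276). The white one is the pot, on the robot's left, so I swing to +y. The mug is on the right at (373,243), the grey box at (250,199) and the dropper bottle at (348,207). Next I check this in a close crop.

```bash
cat > h.py <<'E'
import numpy as np,cv2
from cell import readout,cams,job
def ray(n,u,v,info=None):
    i=info or cams.camera_info(n);K=np.array(i["camera_matrix"]);R=np.array(i["R"]);t=np.array(i["t"])
    k=i["k1"]
    d=np.array([(u-K[0,2])/K[0,0],(v-K[1,2])/K[1,1]]);s=d.copy()
    for _ in range(20): s=d/(1+k*(s@s))
    return -R.T@t, R.T@np.array([s[0],s[1],1])
def at(n,u,v,z,info=None):
    c,d=ray(n,u,v,info);return c+d*(z-c[2])/d[2]
def proj(n,X,info=None):
    i=info or cams.camera_info(n);K=np.array(i["camera_matrix"])
    p=np.array(i["R"])@np.array(X)+np.array(i["t"]);s=p[:2]/p[2];s=s*(1+i["k1"]*(s@s))
    return s*K[0,0]+K[:2,2]
E
python3 - <<'E'
import cv2
b=cv2.imread("pics/top0.png")[155:275,195:355]
cv2.imwrite("pics/c1.png",cv2.resize(b,None,fx=5,fy=5,interpolation=cv2.INTER_CUBIC))
E
```

```text
(no output)
```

View pics/c1.png

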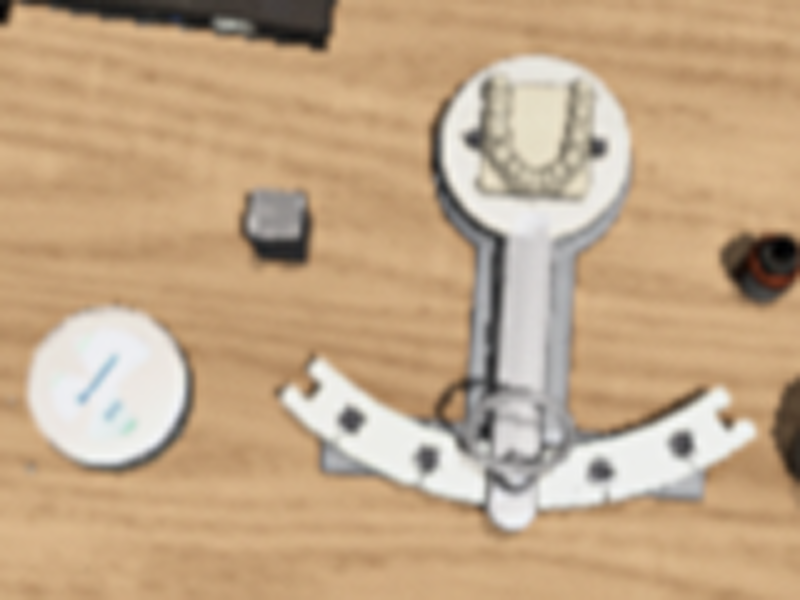

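Run:
```python
from h import *
from scipy.optimize import least_squares
f=lambda u,v:(195+u/5-.4,155+v/5-.4)
H=[(350,420),(427,460),(600,470),(682,443)];A=[.524,.262,-.262,-.524]
P=[at("top",*f(*h),.040)[:2] for h in H]; tip=at("top",*f(512,530),.056)[:2]; tt=at("top",*f(535,148),.064)[:2]
def m(p,r,a): return p[:2]-r*np.array([np.cos(p[2]-a),np.sin(p[2]-a)])
def res(p): 
    # hole at angle a: direction -x rotated so that +a -> +y
    return np.concatenate([m(p,.19,a)-q for a,q in zip(A,P)]+[m(p,.221,0)-tip,p[:2]-tt])
s=least_squares(res,[tt[0],tt[1],0]);p=s.x;print(p,np.round(res(p)*1000,1))
for a in(0,.262): 
    for r,z in((.172,.098),(.19,.12),(.158,.118),(.19,.056)): print(a,r,z,np.r_[m(p,r,a),z].round(4),(proj("top",np.r_[m(p,r,a),z])-[194.6,154.6])*5,proj("scene",np.r_[m(p,r,a),z]))
print("pot",at("top",*f(108,385),.044))
s=cv2.imread("pics/scene0.png")[180:270,240:360];cv2.imwrite("pics/c2.png",cv2.resize(s,None,fx=6.6,fy=6.6,interpolation=cv2.INTER_CUBIC))
from scipy.spatial.transform import Rotation as R
print(R.from_rotvec(readout.observe()['ee_rot']).as_matrix().round(3))
```

```text
[0.67570897 0.1687772  0.0559973 ] [-0.7 -0.1  0.  -0.4 -1.  -0.3 -0.6 -0.3 -0.3  0.5  2.6  0.5]
0 0.172 0.098 [0.504  0.1592 0.098 ] [519.29431602 434.66400243] [317.18383809 212.03552114]
0 0.19 0.12 [0.486  0.1581 0.12  ] [518.97124207 463.95195513] [322.80554148 207.56337936]
0 0.158 0.118 [0.518  0.1599 0.118 ] [522.37565807 404.50778463] [313.20728122 205.67778547]
0 0.19 0.056 [0.486  0.1581 0.056 ] [514.33131071 474.80888939] [322.06643474 224.33949557]
0.262 0.172 0.098 [0.5073 0.204  0.098 ] [438.17871598 418.30777729] [309.89127813 219.07959199]
0.262 0.19 0.12 [0.4897 0.2076 0.12  ] [427.3388233 445.4171372] [314.75684152 215.35823839]
0.262 0.158 0.118 [0.521  0.2011 0.118 ] [446.73527453 389.30575885] [306.4250961  212.05572742]
0.262 0.19 0.056 [0.4897 0.2076 0.056 ] [427.60965334 457.2453289 ] [314.17805947 232.30221041]
pot [0.50918483 0.39433345 0.044     ]
[[-0.931  0.365 -0.   ]
 [ 0.365  0.931 -0.001]
 [-0.    -0.001 -1.   ]]
```

View pics/c2.png

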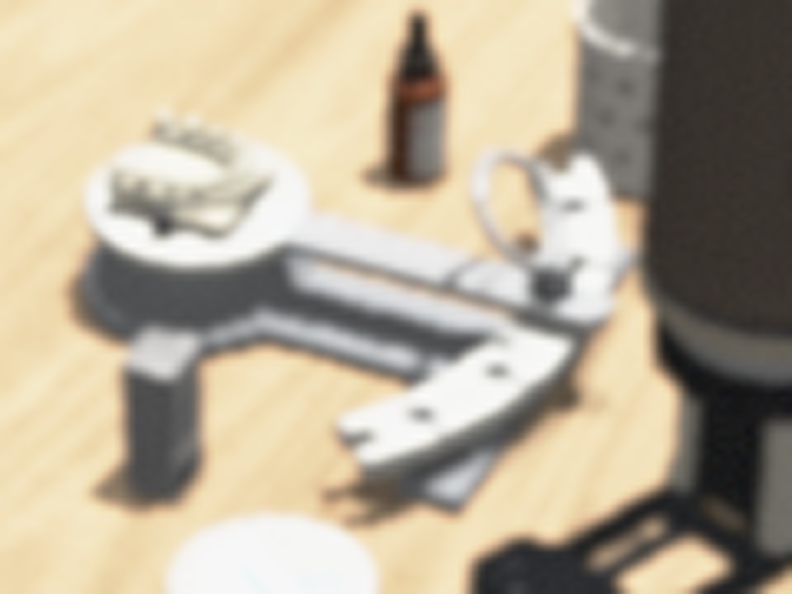

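The crop confirms the white pot on the left, the ring standing across the arm and nothing inside it. Swinging to +y. The hole fit is good to about 1 mm. I'll hook with shut fingers, about 38x19 mm, held across the ring's 50 mm opening.

```bash
cat >> h.py <<'E'
from scipy.spatial.transform import Rotation as Ro
PIV=np.array([.6757,.1688]);YAW=.056
def pose(a,th,s=0.,r=.172,z=.098,up=0.):
    """tool at swing angle a, tilt th deg, TCP s m beyond point (r,z) along the finger"""
    b=YAW-a;i=np.array([np.cos(b),np.sin(b),0]);t=np.radians(th)
    d=i*np.sin(t)-np.array([0,0,np.cos(t)]);y=np.array([-i[1],i[0],0]);x=np.cross(y,d)
    return np.r_[PIV,z+up]-i*r+s*d, np.c_[x,y,d]
def rel(p,R):
    o=readout.observe();R0=Ro.from_rotvec(o['ee_rot']).as_matrix()
    print("turn",Ro.from_matrix(R0.T@R).as_rotvec().round(3).tolist(),"cm",(R0.T@(p-o['position'])*100).round(2).tolist())
def st():
    o=readout.observe();print({k:np.round(o[k],3).tolist() for k in('clock','joints','position','force','width','gripper_force')})
E
python3 - <<'E'
from h import *
print(pose(0,42,-.1));rel(*pose(0,42,-.1))
E
```

```text
(array([0.43716146, 0.15542786, 0.17231448]), array([[-0.74197988, -0.05597074,  0.66808168],
       [-0.04159436,  0.99843241,  0.03745173],
       [-0.66913061,  0.        , -0.74314483]]))
turn [-0.159, -0.722, -0.41] cm [-35.02, -32.01, 5.42]
```

Call:
{"method": "drive_tool", "body": {
  "commands": [
    [[-0.159, -0.722, -0.41], [-35.0, -32.0, 5.4], -1],
    [[-0.159, -0.722, -0.41], [-35.0, -32.0, 5.4], -1],
    [[-0.159, -0.722, -0.41], [-35.0, -32.0, 5.4], -1],
    [[-0.159, -0.722, -0.41], [-35.0, -32.0, 5.4], -1],
    [[-0.159, -0.722, -0.41], [-35.0, -32.0, 5.4], -1],
    [[-0.159, -0.722, -0.41], [-35.0, -32.0, 5.4], -1],
    [[-0.159, -0.722, -0.41], [-35.0, -32.0, 5.4], -1],
    [[-0.159, -0.722, -0.41], [-35.0, -32.0, 5.4], -1],
    [[-0.159, -0.722, -0.41], [-35.0, -32.0, 5.4], -1],
    [[-0.159, -0.722, -0.41], [-35.0, -32.0, 5.4], -1],
    [[-0.159, -0.722, -0.41], [-35.0, -32.0, 5.4], -1],
    [[-0.159, -0.722, -0.41], [-35.0, -32.0, 5.4], -1],
    [[-0.159, -0.722, -0.41], [-35.0, -32.0, 5.4], -1],
    [[-0.159, -0.722, -0.41], [-35.0, -32.0, 5.4], -1],
    [[-0.159, -0.722, -0.41], [-35.0, -32.0, 5.4], -1],
    [[-0.159, -0.722, -0.41], [-35.0, -32.0, 5.4], -1],
    [[-0.159, -0.722, -0.41], [-35.0, -32.0, 5.4], -1],
    [[-0.159, -0.722, -0.41], [-35.0, -32.0, 5.4], -1]
  ],
  "newtons": 3
}}

```text
clock: 1.6
position: [0.4368, 0.1568, 0.1726]
ee_rot: [-0.067, 2.407, 0.027]
force: [0.9, -0.0, -0.7]
width: 0.01
gripper_force: 0.0
```

Run:
```python
from h import *
st();rel(*pose(0,42,-.1))
i=cams.camera_info("wrist");im=cams.get_image("wrist");cv2.imwrite("pics/w1.png",im)
for r,z in((.172,.098),(.154,.1196),(.190,.0764),(.19,.056),(.221,.056)):
    print(r,proj("wrist",pose(0,42,0,r,z)[0],i).round(1))
```

```text
{'clock': 1.6, 'joints': [-0.349, 0.104, -0.544, 2.569, 1.694, 0.569, -0.8], 'position': [0.437, 0.157, 0.173], 'force': [0.881, -0.034, -0.655], 'width': 0.01, 'gripper_force': 0.0}
turn [0.0, 0.0, -0.0] cm [-0.0, -0.14, 0.04]
0.172 [279.6 211. ]
0.154 [279.7 248.6]
0.19 [279.6 172.5]
0.19 [279.6 151.8]
0.221 [279.5 120.9]
```

View pics/w1.png

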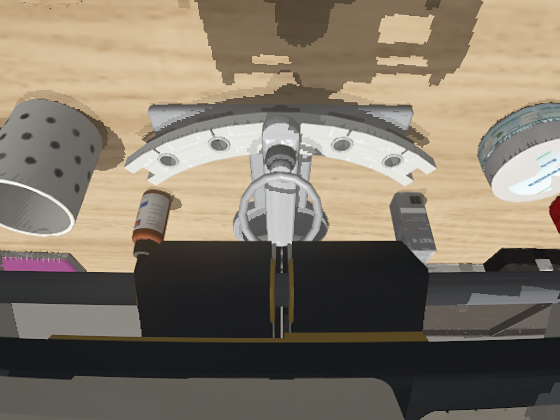

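Run:
```python
from h import *
o=readout.observe();R0=Ro.from_rotvec(o['ee_rot']).as_matrix();p=o['position'];i=cams.camera_info("wrist")
for q in [(0,0,0),(0,0,.1),(.0095,.019,0),(-.0095,.019,0),(.0095,.019,-.02),(.0095,.019,-.047),(-.0095,.019,-.047),(-.0095,.05,-.066),(.0095,-.019,0)]:
    print(q,proj("wrist",p+R0@np.array(q),i).round(0))
```

```text
(0, 0, 0) [282. 264.]
(0, 0, 0.1) [282. 211.]
(0.0095, 0.019, 0) [323. 245.]
(-0.0095, 0.019, 0) [322. 282.]
(0.0095, 0.019, -0.02) [328. 261.]
(0.0095, 0.019, -0.047) [338. 291.]
(-0.0095, 0.019, -0.047) [336. 340.]
(-0.0095, 0.05, -0.066) [445. 375.]
(0.0095, -0.019, 0) [241. 245.]
```

Run:
```python
from h import *
o=readout.observe();R0=Ro.from_rotvec(o['ee_rot']).as_matrix();p=o['position'];i=cams.camera_info("wrist")
R=np.array(i["R"]);c=-R.T@np.array(i["t"]);print("cam in tool",(R0.T@(c-p)).round(3),(R0.T@R.T).round(2).tolist())
q=proj("scene",p).round();print(q)
im=cams.get_image("scene")
u,v=q.astype(int);a=im[v-75:v+45,u-80:u+80]
b=cv2.imread("pics/w1.png")[160:400,120:440]
k=cv2.resize(a,(560,420),interpolation=cv2.INTER_CUBIC)
cv2.imwrite("pics/c3.png",k)
```

```text
cam in tool [ 0.066 -0.    -0.159] [[-0.0, -0.97, -0.25], [1.0, -0.0, 0.0], [-0.0, -0.25, 0.97]]
[339. 196.]
```

View pics/c3.png

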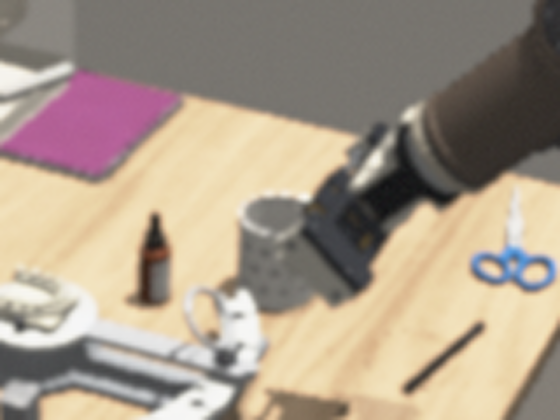

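The shut fingers point at the ring, which in the wrist view is centred at (281,207). The tool axis projects to (282,211), so they line up within about 1 mm. Moving in along the finger axis.

Call:
{"method": "drive_tool", "body": {
  "commands": [
    [[0, 0, 0], [0, -0.05, 2], -1],
    [[0, 0, 0], [0, -0.05, 4], -1],
    [[0, 0, 0], [0, -0.05, 6], -1],
    [[0, 0, 0], [0, -0.05, 7], -1],
    [[0, 0, 0], [0, -0.05, 7.7], -1],
    [[0, 0, 0], [0, -0.05, 8.4], -1],
    [[0, 0, 0], [0, -0.05, 9.1], -1],
    [[0, 0, 0], [0, -0.05, 9.1], -1],
    [[0, 0, 0], [0, -0.05, 9.1], -1]
  ]
}}

```text
clock: 2.45
position: [0.4975, 0.1605, 0.1051]
ee_rot: [-0.068, 2.407, 0.026]
force: [0.2, -0.3, -0.3]
width: 0.008
gripper_force: 0.0
```

Run:
```python
from h import *
st();rel(*pose(0,42,.025))
im=cams.get_image("scene");i=cams.camera_info("wrist");w=cams.get_image("wrist")
q=proj("scene",[.504,.159,.098]).astype(int);print(q,proj("wrist",[.504,.159,.098],i));u,v=q
k=np.hstack([cv2.resize(im[v-28:v+32,u-35:u+35],(420,360),interpolation=cv2.INTER_CUBIC),cv2.resize(w[80:280,180:380],(360,360))])
cv2.imwrite("pics/c4.png",k)
```

```text
{'clock': 2.45, 'joints': [-0.286, 0.386, -0.518, 2.536, 2.079, 0.711, -1.079], 'position': [0.498, 0.161, 0.105], 'force': [0.214, -0.268, -0.265], 'width': 0.008, 'gripper_force': 0.0}
turn [0.001, 0.0, 0.0] cm [0.0, -0.17, 3.45]
[317 212] [278.10053737 255.954883  ]
```

View pics/c4.png

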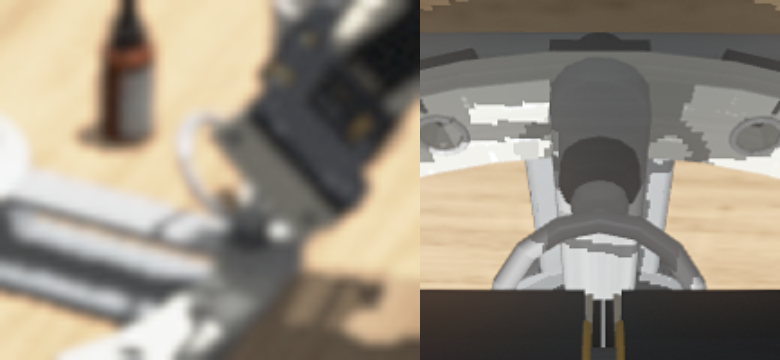

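Run:
```python
from h import *
o=readout.observe();R0=Ro.from_rotvec(o['ee_rot']).as_matrix();p=o['position']
im=cams.get_image("scene");q=np.array([325,205]);s=8
k=cv2.resize(im[q[1]-35:q[1]+35,q[0]-45:q[0]+45],None,fx=s,fy=s,interpolation=cv2.INTER_CUBIC)
f=lambda X:tuple(int(c) for c in ((proj("scene",X)-q+[45,35])*s+s/2))
def box(x,y,z0,z1,col):
    C=[f(p+R0@np.array([a*x,b*y,c])) for c in(z0,z1) for a,b in((1,1),(1,-1),(-1,-1),(-1,1))]
    for j in range(4):
        for A,B in((j,(j+1)%4),(4+j,4+(j+1)%4),(j,4+j)): cv2.line(k,C[A],C[B],col,1)
box(.0095,.019,0,-.066,(0,0,255)); box(.0375,.095,-.066,-.1,(0,200,0))
cv2.imwrite("pics/c5.png",k)
```

```text
(no output)
```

View pics/c5.png

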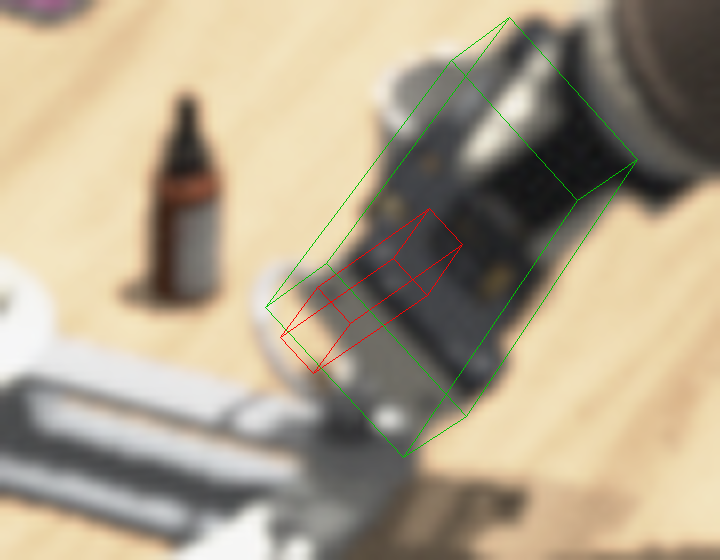

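Run:
```python
from h import *
R0=np.array([[-.931,.365,0],[.365,.931,0],[0,0,-1]]);p=np.array([.228,.5814,.226])
def crop(n,s,w,h):
    im=cv2.imread(f"pics/{n}0.png");q=proj(n,p+[0,0,.04]).astype(int);u0=max(q[0]-w//2,0);v0=max(q[1]-h//2,0)
    k=cv2.resize(im[v0:v0+h,u0:u0+w],None,fx=s,fy=s,interpolation=cv2.INTER_CUBIC);raw=k.copy()
    f=lambda X:tuple(int(c) for c in ((proj(n,X)-[u0,v0])*s+s/2))
    for sg in(1,-1):
        C=[f(p+R0@np.array([a*.0095,sg*b,c])) for c in(0,-.066) for a,b in((1,.046),(1,.065),(-1,.065),(-1,.046))]
        for j in range(4):
            for A,B in((j,(j+1)%4),(4+j,4+(j+1)%4),(j,4+j)): cv2.line(k,C[A],C[B],(0,0,255),1)
    return np.vstack([raw,k])
a=crop("scene",5,80,56);b=crop("top",4,100,70)
cv2.imwrite("pics/c6.png",np.hstack([a,b[:560] if len(b)>=560 else np.vstack([b,np.zeros((560-len(b),b.shape[1],3),np.uint8)])]))
print(a.shape,b.shape)
```

```text
(560, 400, 3) (560, 400, 3)
```

View pics/c6.png

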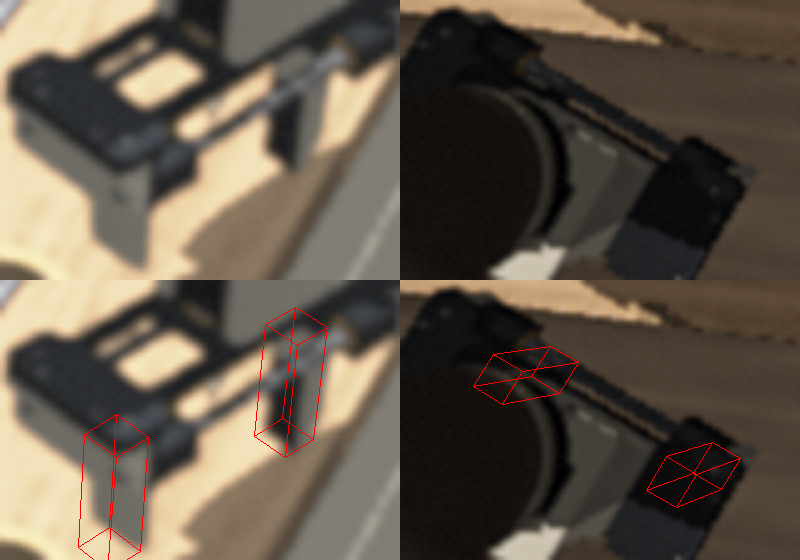

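The fingers have narrow tips about 19 mm wide, and shoulders start about 30 mm behind the tip. I'll put the tip about 15 mm past the ring centre so the shoulder stays clear of the wire. In the wrist view, ring and finger slit line up within about 1 mm.

Call:
{"method": "drive_tool", "body": {
  "commands": [
    [[0, 0, 0], [0, -0.07, 0.5], -1],
    [[0, 0, 0], [0, -0.07, 1.0], -1],
    [[0, 0, 0], [0, -0.07, 1.5], -1],
    [[0, 0, 0], [0, -0.07, 2.0], -1],
    [[0, 0, 0], [0, -0.07, 2.4], -1],
    [[0, 0, 0], [0, -0.07, 2.4], -1],
    [[0, 0, 0], [0, -0.07, 2.4], -1]
  ]
}}

```text
clock: 3.18
position: [0.5137, 0.1603, 0.0868]
ee_rot: [-0.067, 2.408, 0.026]
force: [-0.5, -0.6, 0.4]
width: 0.006
gripper_force: 0.0
```

Call:
{"method": "drive_tool", "body": {
  "commands": [
    [[0, 0, 0], [-0.2, 0, 0], -1],
    [[0, 0, 0], [-0.4, 0, 0], -1],
    [[0, 0, 0], [-0.5, 0, 0], -1],
    [[0, 0, 0], [-0.5, 0, 0], -1],
    [[0, 0, 0], [-0.5, 0, 0], -1]
  ]
}}

```text
clock: 3.6
position: [0.5176, 0.1607, 0.091]
ee_rot: [-0.067, 2.407, 0.027]
force: [-0.2, -0.5, -0.3]
width: 0.003
gripper_force: 0.0
```

Run:
```python
from h import *
st();rel(*pose(0,42,.015))
```

```text
{'clock': 3.6, 'joints': [-0.26, 0.444, -0.507, 2.509, 2.141, 0.729, -1.095], 'position': [0.518, 0.161, 0.091], 'force': [-0.18, -0.54, -0.267], 'width': 0.003, 'gripper_force': 0.0}
turn [0.001, 0.001, -0.0] cm [0.55, -0.08, 0.06]
```

Call:
{"method": "drive_tool", "body": {
  "commands": [
    [[0, 0, 0], [-0.1, 0, 0], -1],
    [[0, 0, 0], [-0.2, 0, 0], -1],
    [[0, 0, 0], [-0.3, 0, 0], -1],
    [[0, 0, 0], [-0.3, 0, 0], -1],
    [[0, 0, 0], [-0.3, 0, 0], -1]
  ]
}}

```text
clock: 4.02
position: [0.5196, 0.1608, 0.0926]
ee_rot: [-0.067, 2.407, 0.027]
force: [-0.5, -0.3, 0.0]
width: 0.004
gripper_force: 0.2
```

Call:
{"method": "drive_tool", "body": {
  "commands": [
    [[0, 0, 0], [-0.1, 0, 0], -1],
    [[0, 0, 0], [-0.2, 0, 0], -1],
    [[0, 0, 0], [-0.3, 0, 0], -1],
    [[0, 0, 0], [-0.3, 0, 0], -1],
    [[0, 0, 0], [-0.3, 0, 0], -1]
  ]
}}

```text
clock: 4.43
position: [0.5204, 0.1606, 0.0936]
ee_rot: [-0.069, 2.41, 0.026]
force: [-4.9, -0.2, -3.3]
width: 0.004
gripper_force: 3.0
```

Contact with the top wire at about 5 N. Now lift straight up.

Call:
{"method": "drive_tool", "body": {
  "commands": [
    [[0, 0, 0], [-0.13, 0, -0.15], -1],
    [[0, 0, 0], [-0.27, 0, -0.3], -1],
    [[0, 0, 0], [-0.4, 0, -0.45], -1],
    [[0, 0, 0], [-0.54, 0, -0.6], -1],
    [[0, 0, 0], [-0.67, 0, -0.74], -1],
    [[0, 0, 0], [-0.67, 0, -0.74], -1],
    [[0, 0, 0], [-0.67, 0, -0.74], -1]
  ]
}}

```text
clock: 5.02
position: [0.5204, 0.1606, 0.1037]
ee_rot: [-0.069, 2.41, 0.026]
force: [-6.6, -1.6, -6.8]
width: 0.008
gripper_force: 3.4
```

Call:
{"method": "drive_tool", "body": {
  "commands": [
    [[0, 0, 0], [-0.13, 0, -0.15], -1],
    [[0, 0, 0], [-0.27, 0, -0.3], -1],
    [[0, 0, 0], [-0.4, 0, -0.45], -1],
    [[0, 0, 0], [-0.4, 0, -0.45], -1],
    [[0, 0, 0], [-0.4, 0, -0.45], -1]
  ]
}}

```text
clock: 5.43
position: [0.5204, 0.1607, 0.1096]
ee_rot: [-0.069, 2.41, 0.026]
force: [-4.9, 0.3, -6.2]
width: 0.008
gripper_force: 3.5
```

Run:
```python
from h import *
st();rel(*pose(0,42,.015))
im=cams.get_image("scene");i=cams.camera_info("wrist");w=cams.get_image("wrist")
cv2.imwrite("pics/s7.png",im);cv2.imwrite("pics/w7.png",w)
```

```text
{'clock': 5.433, 'joints': [-0.261, 0.384, -0.487, 2.488, 2.082, 0.658, -1.021], 'position': [0.52, 0.161, 0.11], 'force': [-4.866, 0.296, -6.216], 'width': 0.008, 'gripper_force': 3.506}
turn [0.001, -0.003, 0.001] cm [2.0, -0.06, 1.27]
```

```bash
cat >> h.py <<'E'
def swing(A):
    o=readout.observe();R0=Ro.from_rotvec(o['ee_rot']).as_matrix();p=o['position'];c=np.r_[PIV,0]
    L=[]
    for a in A:
        Z=Ro.from_euler('z',-a).as_matrix();q=c+Z@(p-c)
        L.append([Ro.from_matrix(R0.T@Z@R0).as_rotvec().round(3).tolist(),(R0.T@(q-p)*100).round(2).tolist(),-1])
    print(L)
E
python3 - <<'E'
from h import *
swing(np.linspace(0,.262,15)[1:])
E
```

```text
[[[0.012, -0.0, 0.014], [-0.0, 0.29, 0.0], -1], [[0.025, -0.0, 0.028], [-0.01, 0.58, 0.01], -1], [[0.037, -0.0, 0.042], [-0.02, 0.87, 0.02], -1], [[0.05, -0.0, 0.056], [-0.04, 1.16, 0.03], -1], [[0.062, -0.0, 0.07], [-0.06, 1.45, 0.05], -1], [[0.075, -0.0, 0.084], [-0.08, 1.74, 0.07], -1], [[0.087, -0.0, 0.098], [-0.11, 2.03, 0.09], -1], [[0.1, -0.0, 0.112], [-0.14, 2.32, 0.12], -1], [[0.112, -0.0, 0.125], [-0.17, 2.61, 0.15], -1], [[0.125, -0.0, 0.139], [-0.21, 2.89, 0.19], -1], [[0.137, -0.0, 0.153], [-0.25, 3.18, 0.23], -1], [[0.15, -0.0, 0.167], [-0.3, 3.46, 0.27], -1], [[0.162, -0.0, 0.181], [-0.35, 3.75, 0.32], -1], [[0.175, -0.0, 0.195], [-0.41, 4.03, 0.37], -1]]
```

Call:
{"method": "drive_tool", "body": {
  "commands": [
    [[0.012, 0, 0.014], [0, 0.29, 0], -1],
    [[0.025, 0, 0.028], [-0.01, 0.58, 0.01], -1],
    [[0.037, 0, 0.042], [-0.02, 0.87, 0.02], -1],
    [[0.05, 0, 0.056], [-0.04, 1.16, 0.03], -1],
    [[0.062, 0, 0.07], [-0.06, 1.45, 0.05], -1],
    [[0.075, 0, 0.084], [-0.08, 1.74, 0.07], -1],
    [[0.087, 0, 0.098], [-0.11, 2.03, 0.09], -1],
    [[0.1, 0, 0.112], [-0.14, 2.32, 0.12], -1],
    [[0.112, 0, 0.125], [-0.17, 2.61, 0.15], -1],
    [[0.125, 0, 0.139], [-0.21, 2.89, 0.19], -1],
    [[0.137, 0, 0.153], [-0.25, 3.18, 0.23], -1],
    [[0.15, 0, 0.167], [-0.3, 3.46, 0.27], -1],
    [[0.162, 0, 0.181], [-0.35, 3.75, 0.32], -1],
    [[0.175, 0, 0.195], [-0.41, 4.03, 0.37], -1],
    [[0.175, 0, 0.195], [-0.41, 4.03, 0.37], -1],
    [[0.175, 0, 0.195], [-0.41, 4.03, 0.37], -1]
  ]
}}

```text
clock: 6.87
position: [0.5239, 0.2024, 0.1096]
ee_rot: [0.247, 2.401, -0.093]
force: [-5.4, 2.5, -5.7]
width: 0.005
gripper_force: 4.3
```

Run:
```python
from h import *
st();rel(*pose(.262,42,.015))
o=readout.observe();d=o['position'][:2]-PIV;print("angle",-(np.arctan2(-d[1],-d[0])-YAW),np.hypot(*d))
w=cams.get_image("wrist");cv2.imwrite("pics/w8.png",w);cv2.imwrite("pics/c8.png",np.hstack([cv2.resize(w[60:280,100:460],(720,440))]))
```

```text
{'clock': 6.867, 'joints': [-0.487, 0.449, -0.479, 2.336, 1.605, 0.833, -0.949], 'position': [0.524, 0.202, 0.11], 'force': [-5.374, 2.543, -5.706], 'width': 0.005, 'gripper_force': 4.339}
turn [0.002, -0.003, 0.001] cm [2.0, -0.18, 1.26]
angle 0.2736655120620824 0.15546864682068112
```

View pics/c8.png

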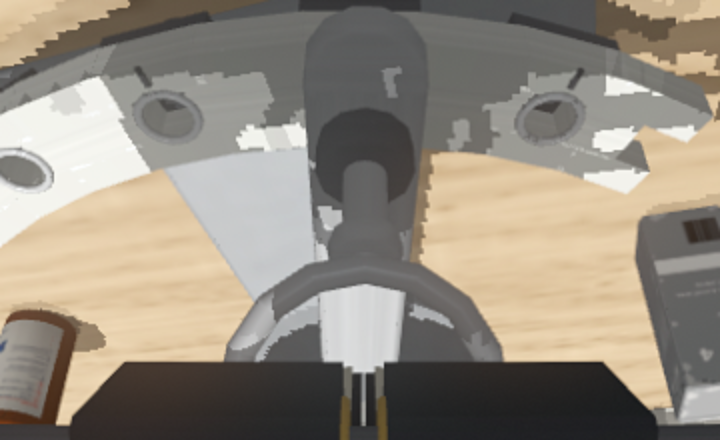

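The wrist view shows the arm end at (365,70), with the neighbouring holes at (168,117) and (550,117). Their midpoint is 359, so the arm has overshot about 1.5 mm towards +y. I'll move back about 1.2 mm, then lower slowly and watch the force.

Call:
{"method": "drive_tool", "body": {
  "commands": [
    [[-0.003, 0, -0.003], [0, -0.06, 0], -1],
    [[-0.005, 0, -0.006], [0, -0.12, 0], -1],
    [[-0.005, 0, -0.006], [0, -0.12, 0], -1],
    [[-0.005, 0, -0.006], [0.13, -0.12, 0.15], -1],
    [[-0.005, 0, -0.006], [0.27, -0.12, 0.3], -1],
    [[-0.005, 0, -0.006], [0.4, -0.12, 0.45], -1],
    [[-0.005, 0, -0.006], [0.4, -0.12, 0.45], -1],
    [[-0.005, 0, -0.006], [0.4, -0.12, 0.45], -1]
  ]
}}

```text
clock: 7.58
position: [0.5237, 0.2011, 0.1037]
ee_rot: [0.237, 2.401, -0.089]
force: [-6.3, 1.8, -4.4]
width: 0.005
gripper_force: 4.3
```

Call:
{"method": "drive_tool", "body": {
  "commands": [
    [[0, 0, 0], [0.1, 0, 0.11], -1],
    [[0, 0, 0], [0.2, 0, 0.22], -1],
    [[0, 0, 0], [0.27, 0, 0.3], -1],
    [[0, 0, 0], [0.27, 0, 0.3], -1],
    [[0, 0, 0], [0.27, 0, 0.3], -1]
  ]
}}

```text
clock: 8.0
position: [0.5237, 0.2011, 0.0997]
ee_rot: [0.237, 2.401, -0.089]
force: [-5.7, 1.8, -5.3]
width: 0.006
gripper_force: 4.3
```

Run:
```python
from h import *
st()
o=readout.observe();d=o['position'][:2]-PIV;print("angle",-(np.arctan2(-d[1],-d[0])-YAW),np.hypot(*d))
```

```text
{'clock': 8.0, 'joints': [-0.485, 0.47, -0.478, 2.349, 1.648, 0.837, -0.989], 'position': [0.524, 0.201, 0.1], 'force': [-5.702, 1.778, -5.251], 'width': 0.006, 'gripper_force': 4.265}
angle 0.265356973078826 0.1553524339205987
```

Lift is now about 6 mm and the spring load is still on the finger, so the pin has entered the hole. Keep lowering.

Call:
{"method": "drive_tool", "body": {
  "commands": [
    [[0, 0, 0], [0.1, 0, 0.11], -1],
    [[0, 0, 0], [0.2, 0, 0.22], -1],
    [[0, 0, 0], [0.27, 0, 0.3], -1],
    [[0, 0, 0], [0.27, 0, 0.3], -1],
    [[0, 0, 0], [0.27, 0, 0.3], -1]
  ]
}}

```text
clock: 8.42
position: [0.5238, 0.2011, 0.0958]
ee_rot: [0.237, 2.401, -0.089]
force: [-6.6, 1.0, -5.1]
width: 0.004
gripper_force: 4.2
```

Call:
{"method": "drive_tool", "body": {
  "commands": [
    [[0, 0, 0], [0.1, 0, 0.11], -1],
    [[0, 0, 0], [0.2, 0, 0.22], -1],
    [[0, 0, 0], [0.33, 0, 0.37], -1],
    [[0, 0, 0], [0.33, 0, 0.37], -1],
    [[0, 0, 0], [0.33, 0, 0.37], -1]
  ]
}}

```text
clock: 8.83
position: [0.5248, 0.2009, 0.0917]
ee_rot: [0.238, 2.399, -0.09]
force: [-3.8, 1.8, -1.9]
width: 0.0
gripper_force: 2.7
```

The load is falling at the home height, so the pin is home. Unload the finger to the middle of the ring and back out along its axis.

Call:
{"method": "drive_tool", "body": {
  "commands": [
    [[0, 0, 0], [0.2, 0, 0], -1],
    [[0, 0, 0], [0.4, 0, 0], -1],
    [[0, 0, 0], [0.6, 0, 0], -1],
    [[0, 0, 0], [0.8, 0, 0], -1],
    [[0, 0, 0], [0.8, 0, 0], -1],
    [[0, 0, 0], [0.8, 0, 0], -1]
  ]
}}

```text
clock: 9.33
position: [0.5192, 0.2014, 0.0863]
ee_rot: [0.239, 2.398, -0.091]
force: [0.8, -0.0, 0.0]
width: 0.007
gripper_force: 0.0
```

Run:
```python
from h import *
st();rel(*pose(.262,42,.015))
```

```text
{'clock': 9.333, 'joints': [-0.498, 0.504, -0.481, 2.364, 1.686, 0.863, -1.052], 'position': [0.519, 0.201, 0.086], 'force': [0.801, -0.028, 0.005], 'width': 0.007, 'gripper_force': 0.0}
turn [0.006, 0.001, 0.006] cm [0.12, 0.01, -0.18]
```

Call:
{"method": "drive_tool", "body": {
  "commands": [
    [[0, 0, 0], [0, 0, -0.6], -1],
    [[0, 0, 0], [0, 0, -1.2], -1],
    [[0, 0, 0], [0, 0, -1.8], -1],
    [[0, 0, 0], [0, 0, -2.4], -1],
    [[0, 0, 0], [0, 0, -3.2], -1],
    [[0, 0, 0], [0, 0, -4.5], -1],
    [[0, 0, 0], [0, 0, -6], -1],
    [[0, 0, 0], [0, 0, -8], -1],
    [[0, 0, 0], [0, 0, -10], -1],
    [[0, 0, 0], [0, 0, -12], -1],
    [[0, 0, 0], [0, 0, -12], -1],
    [[0, 0, 0], [0, 0, -12], -1]
  ]
}}

```text
clock: 10.33
position: [0.4403, 0.218, 0.1766]
ee_rot: [0.238, 2.396, -0.087]
force: [0.7, 0.3, -0.4]
width: 0.006
gripper_force: 0.0
```

Run:
```python
from h import *
st()
i=cams.camera_info("wrist");w=cams.get_image("wrist");t=cams.get_image("top");cv2.imwrite("pics/w9.png",w);cv2.imwrite("pics/t9.png",t)
s=cams.get_image("scene");cv2.imwrite("pics/s9.png",s)
Q=[("top wire .154/.1196",.154,.1196),("bottom",.19,.0764),("tip",.221,.056)]
for n,r,z in Q:
  for up in(0,.009): print(n,up,[proj(c,pose(.262,42,0,r,z+up)[0],i if c=="wrist" else None).round(1).tolist() for c in("wrist","scene")])
# pictures: enlarge wrist with home (red) and +9mm (green) ring circle
k=cv2.resize(w[90:270,180:380],None,fx=4,fy=3.3333) if 0 else cv2.resize(w[100:250,180:380],None,fx=4,fy=4,interpolation=cv2.INTER_CUBIC)
for up,col in((0,(0,0,255)),(.009,(0,255,0))):
  b=YAW-.262;inn=np.array([np.cos(b),np.sin(b),0]);y=np.array([-inn[1],inn[0],0]);e=inn*np.sin(np.radians(40))+np.array([0,0,np.cos(np.radians(40))])
  c=pose(.262,42,0)[0]+[0,0,up]
  for a in np.linspace(0,6.28,80):
    q=(proj("wrist",c+.0282*(np.cos(a)*y+np.sin(a)*e),i)-[180,100])*4+2;cv2.circle(k,tuple(int(x) for x in q),1,col,-1)
cv2.imwrite("pics/c9.png",k)
```

```text
{'clock': 10.333, 'joints': [-0.583, 0.248, -0.585, 2.375, 1.289, 0.893, -0.805], 'position': [0.44, 0.218, 0.177], 'force': [0.7, 0.295, -0.376], 'width': 0.006, 'gripper_force': 0.0}
top wire .154/.1196 0 [[280.3, 244.4], [305.4, 211.2]]
top wire .154/.1196 0.009 [[280.3, 255.1], [305.5, 208.7]]
bottom 0 [[280.5, 169.1], [314.4, 227.0]]
bottom 0.009 [[280.5, 178.7], [314.4, 224.6]]
tip 0 [[280.8, 118.0], [322.2, 236.2]]
tip 0.009 [[280.8, 127.0], [322.3, 233.8]]
```

View pics/c9.png

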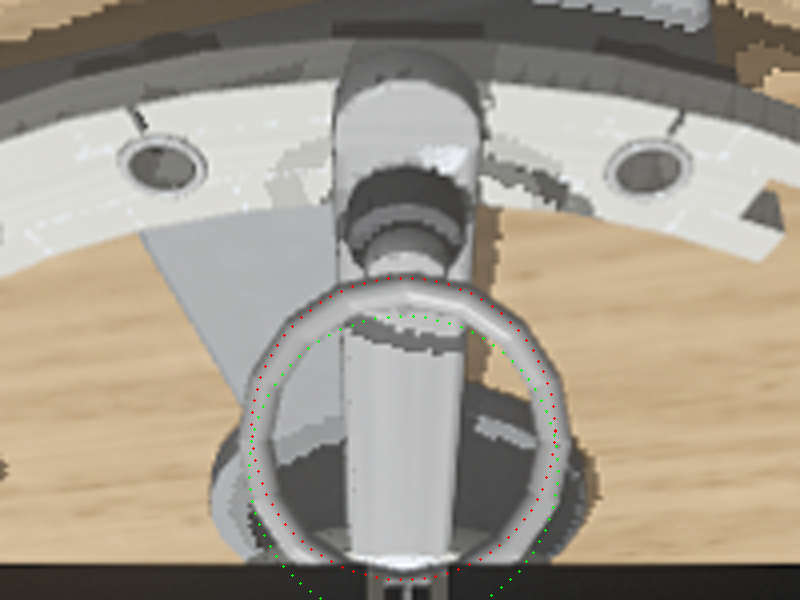

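The ring matches the red outline for pin home at +0.262 (top edge at (405,280)), not the green raised one. The arm sits midway between the holes at (162,165) and (650,170), and the fingers are clear. Handing in.

```bash
python3 -c "
from cell import job
print(job.sign_off())"
```

```text
the job is handed in; nothing more can be done
None
```

The jaw is turned one hole towards the white pot (+15°), the pin is home in the new hole, the fingers are out of the ring, and the job is handed in at about 10.5 s on the robot clock.

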